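Press the ink jars shut in drying order

ROBOT

A 7-joint arm with a two-finger parallel gripper is mounted at the origin on the work surface. World frame = base frame: x ahead of the robot, y to its left, z up, the work surface at z = 0. Lengths are in m, angles in rad, forces in N, time in s.
With the tool pointing down it reaches from about 0.425 to 0.8 m from the base axis. Payload 8.3 kg.
Tool frame: the origin (TCP) lies on the centre line of the jaws, within the pads' length; the fingertips stand r.tip_reach ahead of it and the grasp point (between the pads) is the TCP (r.tip_reach is the distance from the TCP to the fingertips, in m); z points along the fingers, y is the line along which they close (so a half turn about z gives the same grasp; the last joint's range is limited). The gripper opens to 85 mm and grips with 20 to 120 N. Pads are 22 mm wide; open, the fingers measure 114 mm over their backs; the gripper's body (76 mm by 85 mm) begins 54 mm behind the grasp point. The pads swing forward as they close: fully open they stand 13 mm farther back than shut.
Start: joints at [1.239, 0.383, 0.016, 1.37, -0.006, 1.388, -0.046], TCP at [0.166, -0.603, 0.25] pointing down, gripper open.
Joint ranges: [-2.95, 2.95], [-0.25, 2.06], [-1.52, 1.56], [0.18, 2.33], [-1.44, 4.58], [0.02, 2.06], [-3.01, 3.01]. Speed limits (rad/s): [2.39, 2.39, 3.01, 3.01, 3.14, 3.14, 3.14].

INTERFACE

Orientations are given as a rotation vector (axis times angle).
In Python, from cell import status, cams, r gives the robot as it stands. The module is installed in compiled form; this text tells all that it offers.
- The arm moves only by the tool drive_tool, never from a script. Its argument "steps" is a list of rows, each a list of 3 entries, a list of its own where there are three numbers: the shift along the world's x, y, z in cm, then the turn, a rotation vector about the world's x, y, z in rad, then the opening, from 0 (shut) to 1 (fully open). A call has 1 to 20 rows; each row is the pose to reach, as a shift and turn from the pose commanded when the call began; what a row does not reach only later rows make up. A row lasts 1/10 s, in which the tool goes at most 50 mm and 8.59 degrees, less where a joint would pass 70% of its speed; a pose out of reach is approached as far as the arm can. A call with a gripper value outside its range is refused whole. The fingers move at their own pace and stop on an object; "squeeze" is the grip in N (left out, the last holds). Time passes only in rows, so rows that repeat a pose let the fingers close. It gives the time, the measured TCP pose, the force, the opening and the grip force at its end, in the units of the state.
- status.observe(): the state, without advancing time (a new reading comes with each control period).
- cams.grab_frame(name): name is "side" or "top"; returns the picture (420x560x3 uint8, red, green, blue); there is no depth.
- cams.calibration(name): a dict with "intrinsics" (3x3 intrinsics, pixels), "k1" (the pictures are not rectified: a ray, as slopes to the right and down, at radius r is drawn at 1 + k1 r^2 times it, then the intrinsics apply), "R" (3x3) and "t" (3): a world point X has camera coordinates R X + t. Camera axes: x right, y down, z forward; pixel columns grow to the right and rows downward; lengths in m; the calibration is good to about 2 mm. A picture is of the moment at which its call begins. calibration takes no time and is no camera call.
- r.hand_in(): hands the job in; it is judged then, once.
The state is a dict: "clock": time; "qpos": joint angles; "qvel": joint speeds; "joint_efforts": joint torques, N m; "tcp_pos": TCP position; "ee_rot": TCP orientation; "contact_force": force on the tool from outside, world axes, zero at the start; "moment": the same for the moment, N m; "width": finger opening in m; "finger_force": force on a finger pad.
Only numpy, scipy, OpenCV 4.12 (cv2) and the standard library are available. Lean on these libraries where they do the work, as an engineer would, in place of code of your own. Each camera call takes 0.05 s, during which the arm holds its last target. There are 200 camera calls.

TASK

The caps of the three green glass ink jars are only loosely on. Press each cap fully home with a light push of a fingertip from above, in the order in which the inks dry out: first the round jar, then the oblong one, last the square one. Do not lift, tip or shove the jars, and leave everything else on the desk where it is.

Things in the scene. Friction and masses are not known exactly. Their poses are not given: they have to be found in the camera images.
- round_jar: The round jar: green glass cylinder 58 mm in diameter and 58 mm high to the shoulder, with a 28 mm neck at its middle; it stands loose on the table, about 0.3 kg. Origin at the centre of its underside, z up.
- round_top (a point): Centre of the flat top of the round jar's black push-on cap: a disc 36 mm in diameter and 18 mm high over the middle of the jar, with a springy rubber press pad 28 mm in diameter and 6 mm high on top, which gives about 1 mm for each 3 N, up to 4 mm. The point is the top of the pad when not squeezed, and moves with the cap: 100 mm above the jar's underside when the cap is fully up, 90 mm when it is fully home.
- round_cap (a joint): How far the round jar's cap has been pressed down: 0 = fully up (loose), 0.010 m = fully home against its stop. It starts between 0 and 0.002, slides stiffly straight down under about 3 N and stays where it is left (no spring). Press slowly, with a force stop of 6 to 8 N; over 30 N is too hard.
- oblong_jar: The oblong jar: green glass, a flat rectangular block 84 mm (its x) by 44 mm (its y) and 70 mm high to the shoulder, the tallest of the three, with a 28 mm neck at its middle; it stands loose on the table, about 0.3 kg. Origin at the centre of its underside, z up.
- oblong_top (a point): Centre of the flat top of the oblong jar's black push-on cap: a disc 36 mm in diameter and 18 mm high over the middle of the jar, with a springy rubber press pad 28 mm in diameter and 6 mm high on top, which gives about 1 mm for each 3 N, up to 4 mm. The point is the top of the pad when not squeezed, and moves with the cap: 112 mm above the jar's underside when the cap is fully up, 102 mm when it is fully home.
- oblong_cap (a joint): How far the oblong jar's cap has been pressed down: 0 = fully up (loose), 0.010 m = fully home against its stop. It starts between 0 and 0.002, slides stiffly straight down under about 3 N and stays where it is left (no spring). Press slowly, with a force stop of 6 to 8 N; over 30 N is too hard.
- square_jar: The square jar: green glass block 56 mm by 56 mm and 46 mm high to the shoulder, the lowest of the three, with a 28 mm neck at its middle; it stands loose on the table, about 0.3 kg. Origin at the centre of its underside, z up.
- square_top (a point): Centre of the flat top of the square jar's black push-on cap: a disc 36 mm in diameter and 18 mm high over the middle of the jar, with a springy rubber press pad 28 mm in diameter and 6 mm high on top, which gives about 1 mm for each 3 N, up to 4 mm. The point is the top of the pad when not squeezed, and moves with the cap: 88 mm above the jar's underside when the cap is fully up, 78 mm when it is fully home.
- square_cap (a joint): How far the square jar's cap has been pressed down: 0 = fully up (loose), 0.010 m = fully home against its stop. It starts between 0 and 0.002, slides stiffly straight down under about 3 N and stays where it is left (no spring). Press slowly, with a force stop of 6 to 8 N; over 30 N is too hard.
- eraser: White eraser in a card sleeve, 55 x 24 x 13 mm, lying loose. A bystander. Origin at the centre of its underside.
- bowl: White china water bowl, 90 mm wide, 38 mm high, empty. A bystander. Origin at the centre of its underside.
- tube: Flat aluminium paint tube, about 100 mm long (along x), 32 mm wide, 20 mm high, lying on its side. A bystander. Origin at the centre of its underside.
- shut_jar: Round amber glass jar with a white screw lid, 60 mm in diameter, 78 mm high, already shut. A bystander. Origin at the centre of its underside.
- tape: Roll of masking tape lying flat, 96 mm across, 24 mm high. A bystander. Origin at the centre of its underside.
- brush_mug: Blue mug, 76 mm wide and 90 mm high, full of upright brushes that reach about 225 mm. A bystander. Origin at the centre of its underside.
- brush: Wide flat wash brush with a dark wooden handle, 200 mm long (along x), lying loose. A bystander. Origin at the centre of its underside.
Mind the look-alikes: they are no part of the job. Leave any yellow look-alike of the oblong_jar alone.

How it is judged:
On the way, in this order (a step that is already met when the one before it is completed fails the run):
1. the round jar's cap is pressed home (7.5 mm or more of its 10 mm), with the caps of the later jars still up (under 5 mm) (value of joint round_cap above 0.0075 m and value of joint each of oblong_cap, square_cap below 0.005 m), for 0.1 s.
2. the oblong jar's cap is pressed home (7.5 mm or more of its 10 mm), with the caps of the later jars still up (under 5 mm) (value of joint oblong_cap above 0.0075 m and value of joint square_cap below 0.005 m), for 0.1 s.
3. the square jar's cap is pressed home (7.5 mm or more of its 10 mm) (value of joint square_cap above 0.0075 m), for 0.1 s.
At the end, for the whole second after the job is handed in: All three caps pressed down by at least 7.5 of 10 mm; the jars standing upright on the table (within 0.1 rad), at rest and within 30 mm of where they began; everything else within 30 mm of where it was (value of joint each of round_cap, oblong_cap, square_cap above 0.0075 m and angle between each of round_jar, oblong_jar, square_jar's own z axis and vertical below 0.1 rad and height (world z) of each of round_jar, oblong_jar, square_jar below 0.006 m and distance of each of round_jar, oblong_jar, square_jar, eraser, bowl, tube, shut_jar, tape, brush_mug, brush from where it was at the start of the episode below 0.03 m and linear speed of each of round_jar, oblong_jar, square_jar below 0.02 m/s); the robot touches nothing.
It fails at once if a jar is lifted (8 mm off the table) or tipped (0.2 rad) (height (world z) of any of round_jar, oblong_jar, square_jar above 0.008 m or angle between any of round_jar, oblong_jar, square_jar's own z axis and vertical above 0.2 rad).
It fails at once if a jar is pushed along by more than 30 mm (distance of any of round_jar, oblong_jar, square_jar from where it was at the start of the episode above 0.03 m).
It fails at once if a jar or its cap is pressed harder than 30 N (contact force between any of the arm, the fingers and round_jar above 30 N or contact force between any of the arm, the fingers and oblong_jar above 30 N or contact force between any of the arm, the fingers and square_jar above 30 N).
It fails at once if something else on the desk is moved or lifted by more than 30 mm (distance of any of eraser, bowl, tube, shut_jar, tape, brush_mug, brush from where it was at the start of the episode above 0.03 m).
It also fails if it takes over 46 s, if anything falls off the work surface, if the arm or the gripper's body presses on something with over 40 N, if the wrist force passes 120 N, or if a joint passes its speed limit or range.

## Working session

There is one attempt and no reset: what is moved stays moved. The work goes in short steps, Python scripts to look and compute and a tool call to move; the robot and the scene stay as the last step left them, time stands still between calls to the robot, and variables do not carry over. Pictures are saved under pics/ and viewed, at most 10 in all, crops included, and the job is handed in when it is done.

Besides the shell and the picture viewer there is one more tool, called after "Request:" as a command line: name --argument value ..., lists and objects as JSON in quotes. drive_tool: Moves the arm, as the interface text tells. Its arguments: {"type":"object","properties":{"steps":{"type":"array"},"squeeze":{"type":"number"}},"required":["steps"]}

```bash
mkdir -p pics
python3 - <<'E'
from cell import status,cams,r
import cv2,numpy as np
s=status.observe()
print({k:np.round(v,3).tolist() for k,v in s.items()}, r.tip_reach)
for n in("side","top"):
    cv2.imwrite(f"pics/{n}0.png",cams.grab_frame(n)[:,:,::-1]); c=cams.calibration(n); print(n,c)
E
```

```text
{'clock': 0.0, 'qpos': [1.239, 0.384, 0.016, 1.371, -0.006, 1.388, -0.047], 'qvel': [0.001, 0.001, -0.001, -0.002, -0.001, 0.001, 0.0], 'joint_efforts': [0.0, -62.759, 0.845, -37.182, 0.017, 0.014, 0.0], 'tcp_pos': [0.166, -0.602, 0.249], 'ee_rot': [-3.111, -0.421, 0.0], 'contact_force': [-0.882, 0.052, 0.076], 'moment': [-0.008, -0.012, 0.03], 'finger_force': 0.0, 'width': 0.086} 0.019
side {'intrinsics': array([[411.84596223,   0.        , 284.86580584],
       [  0.        , 411.84596223, 207.17458404],
       [  0.        ,   0.        ,   1.        ]]), 'k1': 0.0425041472887305, 'R': array([[-0.94680142, -0.32134107,  0.01752093],
       [-0.23513702,  0.65358435, -0.71940119],
       [ 0.21972174, -0.68524989, -0.69437378]]), 't': array([0.46252149, 0.22403648, 1.29272597])}
top {'intrinsics': array([[505.76199223,   0.        , 285.44733156],
       [  0.        , 505.76199223, 209.71502163],
       [  0.        ,   0.        ,   1.        ]]), 'k1': 0.0450500193495442, 'R': array([[-0.01607356, -0.99976078, -0.01483319],
       [-0.98171465,  0.01859422, -0.18944814],
       [ 0.18967863,  0.01151686, -0.98177868]]), 't': array([-0.00303752,  0.5024596 ,  1.3702666 ])}
```

View pics/top0.png

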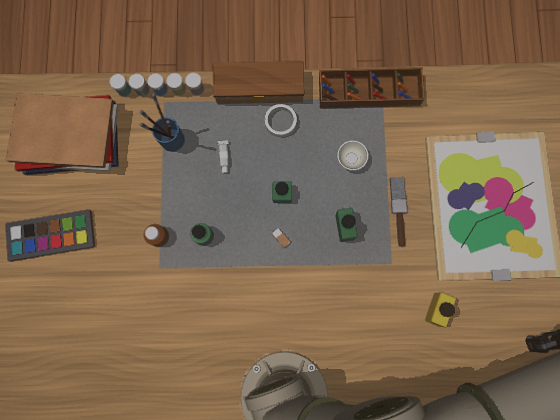

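View pics/side0.png

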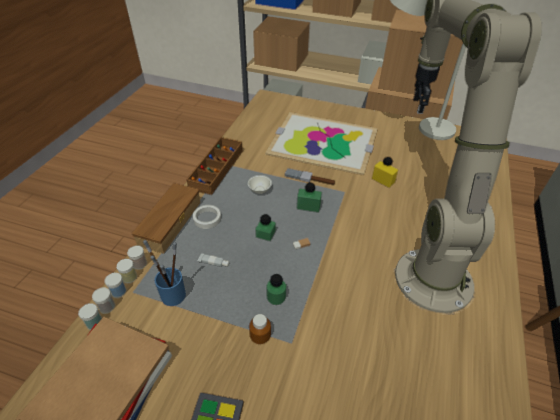

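In the top view, the green jars are round at (201,233), oblong at (347,224) and square at (282,190). The yellow look-alike is at (444,309) and the amber shut jar at (156,235). I'll confirm these in an enlarged crop.

Run:
```python
import cv2,numpy as np
P={"top":[(201,233),(347,224),(282,190)],"side":[(277,287),(310,196),(265,226)]}
rows=[]
for n in P:
    im=cv2.imread(f"pics/{n}0.png")
    rows.append(np.hstack([cv2.convertScaleAbs(cv2.resize(im[v-22:v+22,u-22:u+22],None,fx=6,fy=6,interpolation=cv2.INTER_CUBIC),alpha=2.2,beta=10) for u,v in P[n]]))
cv2.imwrite("pics/crop0.png",np.vstack(rows))
```

```text
(no output)
```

View pics/crop0.png

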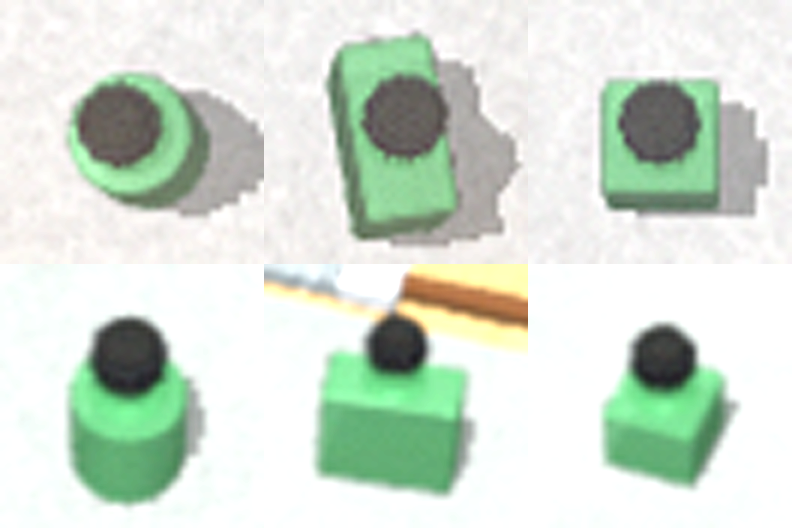

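The crop confirms it: the top row, left to right, shows the round, oblong and square green jars, each with a black cap. The yellow jar is left out. Next I'll locate the cap centres.

```bash
cat > loc.py <<'E'
import cv2,numpy as np
from cell import cams
from scipy.optimize import least_squares
def centroid(im,u,v,w=13):
    c=im[v-w:v+w+1,u-w:u+w+1].astype(int)
    m=(c.max(2)<38).astype(np.uint8)
    k,l,st,ce=cv2.connectedComponentsWithStats(m); i=1+np.argmax(st[1:,4])
    return ce[i]+[u-w,v-w],st[i]
def proj(n,X):
    c=cams.calibration(n); p=c["R"]@X+c["t"]; s=p[:2]/p[2]; s=s*(1+c["k1"]*(s@s)); K=c["intrinsics"]
    return s*[K[0,0],K[1,1]]+K[:2,2]
E
python3 - <<'E'
from loc import *
T={"round":((199,232),(277,281),.100),"oblong":((348,221),(310,188),.112),"square":((282,188),(265,219),.088)}
I={n:cv2.imread(f"pics/{n}0.png") for n in("top","side")}
for k,(a,b,h) in T.items():
    ct,st=centroid(I["top"],*a); cs,ss=centroid(I["side"],*b)
    z=h-.001-.010
    f=lambda p,ns:np.concatenate([proj(n,np.array([*p[:2],p[2] if len(p)>2 else z]))-c for n,c in ns])
    A=least_squares(f,[.5,0],args=([("top",ct)],)).x; B=least_squares(f,[.5,0],args=([("side",cs)],)).x
    C=least_squares(f,[.5,0,.09],args=([("top",ct),("side",cs)],)); 
    print(k,ct.round(1),st[2:],cs.round(1),ss[2:],A.round(4),B.round(4),C.x.round(4),"z exp",z,C.fun.round(1), np.hypot(*A).round(3))
E
```

```text
round [203.2 234.5] [3 4 4] [276.  280.1] [ 11  13 114] [0.4305 0.2106] [0.4388 0.2294] [0.4384 0.215  0.0679] z exp 0.08900000000000001 [-0.2 -1.8  1.8  0.5] 0.479
oblong [353.7 220. ] [2 7 7] [309.8 187.2] [ 9  9 68] [ 0.4606 -0.1949] [ 0.4573 -0.1739] [ 0.4637 -0.1976  0.0799] z exp 0.101 [ 0.   0.2 -0.2 -0.1] 0.5
square [283.5 190.3] [12 12 32] [265.2 219.4] [10 10 80] [ 0.5516 -0.0077] [0.557  0.0042] [ 0.5574 -0.0071  0.0642] z exp 0.077 [-0.1 -1.   1.1  0.4] 0.552
```

Run:
```python
from loc import *
im=cv2.imread("pics/top0.png"); print(im[232,190:214].tolist())
T={"round":((199,232),(277,281),.100),"oblong":((348,221),(310,188),.112),"square":((282,188),(265,219),.088)}
def cen(im,u,v,w=11):
    c=im[v-w:v+w+1,u-w:u+w+1].astype(int)
    m=((c.max(2)<62)&(c[...,1]-c[...,2]<8)).astype(np.uint8)
    k,l,st,ce=cv2.connectedComponentsWithStats(m); i=l[w,w]
    return ce[i]+[u-w,v-w],st[i]
I={n:cv2.imread(f"pics/{n}0.png") for n in("top","side")}
for k,(a,b,h) in T.items():
    ct,st=cen(I["top"],*a); cs,ss=cen(I["side"],*b)
    z=h-.001-.009
    f=lambda p,ns:np.concatenate([proj(n,np.array([*p[:2],p[2] if len(p)>2 else z]))-c for n,c in ns])
    A=least_squares(f,[.5,0],args=([("top",ct)],)).x; B=least_squares(f,[.5,0],args=([("side",cs)],)).x
    C=least_squares(f,[.5,0,.09],args=([("top",ct),("side",cs)],))
    print(k,ct.round(1),st[2:],cs.round(1),ss[2:],A.round(4),B.round(4),C.x.round(4),"z exp",z,C.fun.round(1))
```

```text
[[91, 101, 91], [72, 99, 69], [33, 34, 41], [33, 36, 41], [38, 40, 41], [35, 39, 42], [36, 38, 42], [38, 40, 44], [38, 40, 43], [38, 41, 43], [36, 39, 41], [35, 39, 40], [33, 37, 38], [33, 35, 38], [34, 35, 38], [37, 43, 40], [51, 74, 51], [63, 88, 58], [69, 95, 66], [69, 94, 63], [56, 76, 54], [39, 49, 40], [45, 52, 44], [62, 66, 63]]
round [198.3 231.5] [ 14  14 143] [276.2 279.5] [ 13  12 119] [0.4388 0.2239] [0.4388 0.228 ] [0.4397 0.2248 0.0853] z exp 0.09000000000000001 [-0.  -0.1  0.1  0. ]
oblong [348.3 221. ] [ 15  14 149] [309.7 186.8] [10 10 72] [ 0.4579 -0.1802] [ 0.4579 -0.1751] [ 0.459  -0.1808  0.0969] z exp 0.10200000000000001 [-0.  -0.1  0.1  0. ]
square [281.4 187.9] [ 13  13 133] [265.2 218.7] [11 10 83] [ 0.5581 -0.0019] [0.558 0.002] [ 0.5593 -0.0018  0.0738] z exp 0.078 [-0.  -0.1  0.1  0. ]
```

Request:
drive_tool --steps '[[[33.4,35.2,0],[0,0,0],0],[[33.4,35.2,0],[0,0,0],0],[[33.4,35.2,0],[0,0,0],0],[[33.4,35.2,0],[0,0,0],0],[[33.4,35.2,0],[0,0,0],0],[[33.4,35.2,0],[0,0,0],0],[[33.4,35.2,0],[0,0,0],0],[[33.4,35.2,0],[0,0,0],0],[[33.4,35.2,0],[0,0,0],0],[[33.4,35.2,0],[0,0,0],0],[[33.4,35.2,0],[0,0,0],0],[[33.4,35.2,0],[0,0,0],0],[[33.4,35.2,0],[0,0,0],0]]' --squeeze 20

```text
clock: 1.4
tcp_pos: [0.499, -0.2519, 0.2499]
ee_rot: [3.114, 0.418, -0.002]
contact_force: [-0.9, -0.7, -0.4]
width: 0.0002
finger_force: 0.0
```

Request:
drive_tool --steps '[[[-6,47.6,0],[0,0,0],0],[[-6,47.6,0],[0,0,0],0],[[-6,47.6,0],[0,0,0],0],[[-6,47.6,0],[0,0,0],0],[[-6,47.6,0],[0,0,0],0],[[-6,47.6,0],[0,0,0],0],[[-6,47.6,0],[0,0,0],0],[[-6,47.6,0],[0,0,0],0],[[-6,47.6,0],[0,0,0],0],[[-6,47.6,0],[0,0,0],0],[[-6,47.6,0],[0,0,0],0],[[-6,47.6,0],[0,0,0],0],[[-6,47.6,-4],[0,0,0],0],[[-6,47.6,-7],[0,0,0],0],[[-6,47.6,-9],[0,0,0],0],[[-6,47.6,-10],[0,0,0],0],[[-6,47.6,-10.5],[0,0,0],0],[[-6,47.6,-10.5],[0,0,0],0],[[-6,47.6,-10.5],[0,0,0],0]]'

```text
clock: 3.3
tcp_pos: [0.4408, 0.2254, 0.1463]
ee_rot: [-3.113, -0.42, -0.003]
contact_force: [0.6, 0.6, 0.6]
width: -0.0003
finger_force: 0.0
```

Run:
```python
from loc import *
from cell import status,r
s=status.observe(); print(s["tcp_pos"],s["contact_force"])
o=[]
tip=np.array(s["tcp_pos"])-[0,0,r.tip_reach]
for n in("top","side"):
    im=cams.grab_frame(n)[:,:,::-1].copy(); u,v=proj(n,tip).astype(int); print(n,proj(n,tip))
    o.append(cv2.convertScaleAbs(cv2.resize(im[v-35:v+35,u-33:u+33],None,fx=6,fy=6,interpolation=cv2.INTER_CUBIC),alpha=2.2,beta=10))
cv2.imwrite("pics/r1.png",np.hstack(o))
```

```text
[0.44078497 0.22537825 0.14629724] [0.60388482 0.61198418 0.55588297]
top [195.16182492 228.66306353]
side [275.87541179 270.49080171]
```

View pics/r1.png

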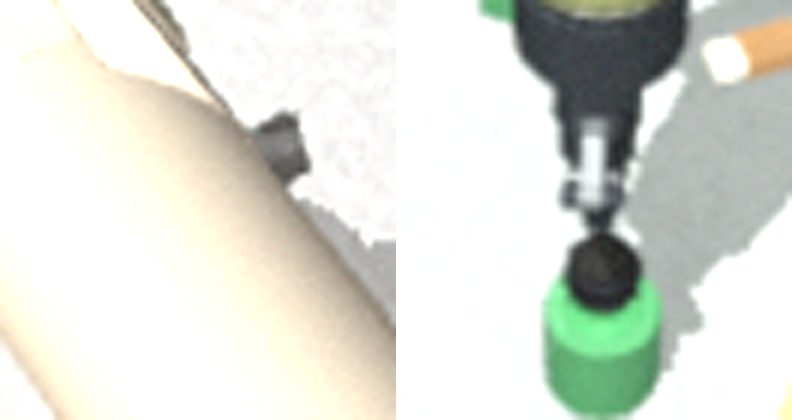

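The side view shows the shut fingertips centred over the round cap, near (276,272). I'll descend slowly.

Request:
drive_tool --steps '[[[0,0,-0.6],[0,0,0],0],[[0,0,-1.2],[0,0,0],0],[[0,0,-1.6],[0,0,0],0],[[0,0,-1.8],[0,0,0],0],[[0,0,-2.0],[0,0,0],0],[[0,0,-2.1],[0,0,0],0],[[0,0,-2.2],[0,0,0],0],[[0,0,-2.2],[0,0,0],0]]'

```text
clock: 4.2
tcp_pos: [0.44, 0.2255, 0.1232]
ee_rot: [-3.113, -0.421, 0.0]
contact_force: [-0.4, 0.2, 0.7]
width: 0.0001
finger_force: 0.0
```

Request:
drive_tool --steps '[[[0,0,-0.1],[0,0,0],0],[[0,0,-0.2],[0,0,0],0],[[0,0,-0.3],[0,0,0],0],[[0,0,-0.4],[0,0,0],0],[[0,0,-0.5],[0,0,0],0],[[0,0,-0.6],[0,0,0],0],[[0,0,-0.7],[0,0,0],0],[[0,0,-0.8],[0,0,0],0],[[0,0,-0.8],[0,0,0],0]]'

```text
clock: 5.1
tcp_pos: [0.44, 0.2255, 0.1153]
ee_rot: [-3.113, -0.421, -0.0]
contact_force: [-0.3, -0.6, 2.7]
width: 0.0001
finger_force: 1.3
```

Request:
drive_tool --steps '[[[0,0,-0.1],[0,0,0],0],[[0,0,-0.2],[0,0,0],0],[[0,0,-0.3],[0,0,0],0],[[0,0,-0.4],[0,0,0],0],[[0,0,-0.5],[0,0,0],0],[[0,0,-0.6],[0,0,0],0],[[0,0,-0.6],[0,0,0],0]]'

```text
clock: 5.8
tcp_pos: [0.44, 0.2255, 0.1091]
ee_rot: [-3.113, -0.421, 0.0]
contact_force: [-0.3, 0.1, 2.6]
width: -0.0002
finger_force: 1.2
```

Request:
drive_tool --steps '[[[0,0,-0.1],[0,0,0],0],[[0,0,-0.2],[0,0,0],0],[[0,0,-0.2],[0,0,0],0]]'

```text
clock: 6.1
tcp_pos: [0.4401, 0.2255, 0.1073]
ee_rot: [-3.113, -0.421, -0.0]
contact_force: [-2.0, -1.1, 5.0]
width: -0.0001
finger_force: 2.6
```

Request:
drive_tool --steps '[[[0,0,-0.1],[0,0,0],0],[[0,0,-0.1],[0,0,0],0]]'

```text
clock: 6.3
tcp_pos: [0.4402, 0.2255, 0.1066]
ee_rot: [-3.113, -0.421, -0.001]
contact_force: [-1.2, -0.2, 7.2]
width: 0.0001
finger_force: 3.7
```

The round cap is home: 7.2 N at the expected height. Next is the oblong jar.

Request:
drive_tool --steps '[[[0,0,2],[0,0,0],0],[[0,0,6],[0,0,0],0],[[0,0,11],[0,0,0],0],[[0,0,14],[0,0,0],0],[[5,-20,14],[0,0,0],0],[[5,-20,14],[0,0,0],0],[[5,-20,14],[0,0,0],0],[[5,-20,14],[0,0,0],0],[[1.9,-40.5,14],[0,0,0],0],[[1.9,-40.5,14],[0,0,0],0],[[1.9,-40.5,14],[0,0,0],0],[[1.9,-40.5,14],[0,0,0],0],[[1.9,-40.5,14],[0,0,0],0],[[1.9,-40.5,14],[0,0,0],0],[[1.9,-40.5,14],[0,0,0],0],[[1.9,-40.5,10],[0,0,0],0],[[1.9,-40.5,7],[0,0,0],0],[[1.9,-40.5,5],[0,0,0],0],[[1.9,-40.5,4.5],[0,0,0],0],[[1.9,-40.5,4.5],[0,0,0],0]]'

```text
clock: 8.3
tcp_pos: [0.4592, -0.1778, 0.151]
ee_rot: [-3.112, -0.425, 0.001]
contact_force: [0.6, 0.1, 1.0]
width: -0.0002
finger_force: 0.0
```

Run:
```python
from loc import *
from cell import status,r
s=status.observe(); print(s["tcp_pos"],s["contact_force"])
tip=np.array(s["tcp_pos"])-[0,0,r.tip_reach]
im=cams.grab_frame("side")[:,:,::-1].copy(); u,v=proj("side",tip).astype(int); print(proj("side",tip))
a=im[v-35:v+35,u-33:u+33]; b=im[245:315,244:310]
cv2.imwrite("pics/o1.png",np.hstack([cv2.convertScaleAbs(cv2.resize(c,None,fx=6,fy=6,interpolation=cv2.INTER_CUBIC),alpha=2.2,beta=10) for c in(a,b)]))
```

```text
[ 0.45920436 -0.17783003  0.1510384 ] [0.57258875 0.06753996 0.95217583]
[310.09905307 179.64054866]
```

View pics/o1.png

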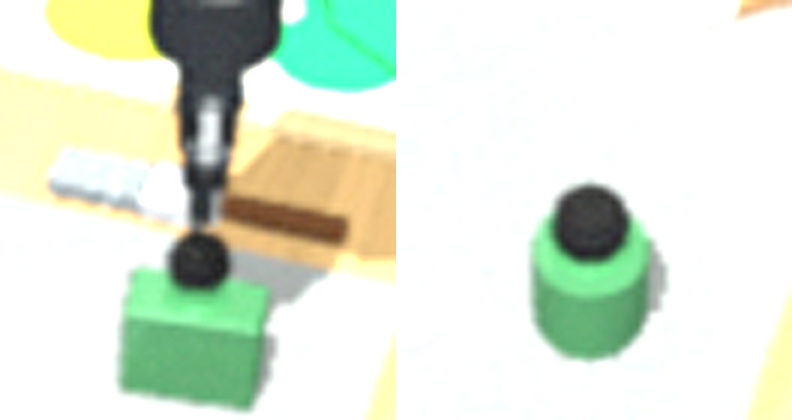

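The tip is centred over the oblong cap, and the round jar still stands upright with its cap low. I'll press the oblong cap.

Request:
drive_tool --steps '[[[0,-0.2,-0.5],[0,0,0],0],[[0,-0.2,-1.0],[0,0,0],0],[[0,-0.2,-1.3],[0,0,0],0],[[0,-0.2,-1.5],[0,0,0],0],[[0,-0.2,-1.6],[0,0,0],0],[[0,-0.2,-1.7],[0,0,0],0],[[0,-0.2,-1.8],[0,0,0],0],[[0,-0.2,-1.9],[0,0,0],0],[[0,-0.2,-2.0],[0,0,0],0],[[0,-0.2,-2.1],[0,0,0],0],[[0,-0.2,-2.2],[0,0,0],0],[[0,-0.2,-2.3],[0,0,0],0],[[0,-0.2,-2.3],[0,0,0],0]]'

```text
clock: 9.65
tcp_pos: [0.4591, -0.1816, 0.1283]
ee_rot: [3.113, 0.421, 0.0]
contact_force: [-0.7, 0.3, 2.9]
width: 0.0
finger_force: 1.3
```

Request:
drive_tool --steps '[[[0,0,-0.1],[0,0,0],0],[[0,0,-0.2],[0,0,0],0],[[0,0,-0.3],[0,0,0],0],[[0,0,-0.4],[0,0,0],0],[[0,0,-0.5],[0,0,0],0],[[0,0,-0.6],[0,0,0],0],[[0,0,-0.7],[0,0,0],0],[[0,0,-0.8],[0,0,0],0],[[0,0,-0.8],[0,0,0],0]]'

```text
clock: 10.55
tcp_pos: [0.4591, -0.1815, 0.1202]
ee_rot: [-3.113, -0.421, -0.0]
contact_force: [-1.3, 1.2, 2.5]
width: -0.0
finger_force: 1.4
```

Request:
drive_tool --steps '[[[0,0,-0.1],[0,0,0],0],[[0,0,-0.2],[0,0,0],0],[[0,0,-0.2],[0,0,0],0]]'

```text
clock: 10.85
tcp_pos: [0.4591, -0.1815, 0.1186]
ee_rot: [3.113, 0.421, 0.0]
contact_force: [-2.3, 0.4, 7.3]
width: 0.0004
finger_force: 3.7
```

The oblong cap is home at 7.3 N. Now the square jar.

Request:
drive_tool --steps '[[[0,0,2],[0,0,0],0],[[0,0,6],[0,0,0],0],[[0,0,10],[0,0,0],0],[[0,0,10],[0,0,0],0],[[9.9,18,10],[0,0,0],0],[[9.9,18,10],[0,0,0],0],[[9.9,18,10],[0,0,0],0],[[9.9,18,10],[0,0,0],0],[[9.9,18,10],[0,0,0],0],[[9.9,18,10],[0,0,0],0],[[9.9,18,6],[0,0,0],0],[[9.9,18,3],[0,0,0],0],[[9.9,18,1.5],[0,0,0],0],[[9.9,18,1],[0,0,0],0],[[9.9,18,1],[0,0,0],0],[[9.9,18,1],[0,0,0],0]]'

```text
clock: 12.45
tcp_pos: [0.5589, -0.0019, 0.1298]
ee_rot: [3.113, 0.42, 0.004]
contact_force: [0.6, -0.5, -0.4]
width: 0.0004
finger_force: 0.0
```

Run:
```python
from loc import *
from cell import status,r
s=status.observe(); print(s["tcp_pos"],s["contact_force"])
tip=np.array(s["tcp_pos"])-[0,0,r.tip_reach]
im=cams.grab_frame("side")[:,:,::-1].copy(); u,v=proj("side",tip).astype(int); print(proj("side",tip))
a=im[v-35:v+35,u-33:u+33]; b=im[155:225,277:343]
cv2.imwrite("pics/s1.png",np.hstack([cv2.convertScaleAbs(cv2.resize(c,None,fx=6,fy=6,interpolation=cv2.INTER_CUBIC),alpha=2.2,beta=10) for c in(a,b)]))
```

```text
[ 0.55891315 -0.00185779  0.1297859 ] [ 0.58172921 -0.48527072 -0.4146098 ]
[265.15481771 210.77172562]
```

View pics/s1.png

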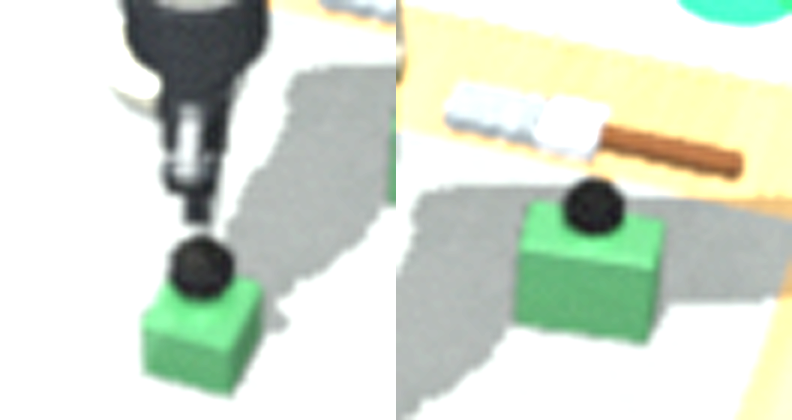

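The tip is over the square cap, and the oblong jar is upright with its cap down. I'll press the square cap.

Request:
drive_tool --steps '[[[0,0,-0.6],[0,0,0],0],[[0,0,-1.2],[0,0,0],0],[[0,0,-1.6],[0,0,0],0],[[0,0,-1.8],[0,0,0],0],[[0,0,-2.0],[0,0,0],0],[[0,0,-2.1],[0,0,0],0],[[0,0,-2.2],[0,0,0],0],[[0,0,-2.3],[0,0,0],0],[[0,0,-2.4],[0,0,0],0],[[0,0,-2.5],[0,0,0],0],[[0,0,-2.6],[0,0,0],0],[[0,0,-2.6],[0,0,0],0]]'

```text
clock: 13.7
tcp_pos: [0.5581, -0.0015, 0.1023]
ee_rot: [-3.113, -0.421, -0.001]
contact_force: [0.2, -0.7, 1.9]
width: -0.0003
finger_force: 1.3
```

Request:
drive_tool --steps '[[[0,0,-0.1],[0,0,0],0],[[0,0,-0.2],[0,0,0],0],[[0,0,-0.3],[0,0,0],0],[[0,0,-0.4],[0,0,0],0],[[0,0,-0.5],[0,0,0],0],[[0,0,-0.6],[0,0,0],0],[[0,0,-0.6],[0,0,0],0]]'

```text
clock: 14.4
tcp_pos: [0.5581, -0.0015, 0.0962]
ee_rot: [-3.113, -0.421, -0.0]
contact_force: [0.5, 0.5, 2.4]
width: -0.0001
finger_force: 1.4
```

Request:
drive_tool --steps '[[[0,0,-0.1],[0,0,0],0],[[0,0,-0.2],[0,0,0],0],[[0,0,-0.2],[0,0,0],0]]'

```text
clock: 14.7
tcp_pos: [0.5582, -0.0015, 0.0947]
ee_rot: [3.113, 0.421, 0.001]
contact_force: [-2.3, -0.2, 7.6]
width: -0.0
finger_force: 3.7
```

The square cap is home at 7.6 N. I'll retreat and check the scene.

Request:
drive_tool --steps '[[[0,0,2],[0,0,0],0],[[0,0,6],[0,0,0],0],[[0,0,11],[0,0,0],0],[[0,0,16],[0,0,0],0],[[0,0,16],[0,0,0],0],[[0,0,16],[0,0,0],0]]'

```text
clock: 15.3
tcp_pos: [0.5585, -0.0015, 0.2554]
ee_rot: [3.113, 0.421, 0.004]
contact_force: [0.2, 0.7, -0.5]
width: -0.0002
finger_force: 0.0
```

Run:
```python
import cv2
from cell import cams
cv2.imwrite("pics/end.png",cams.grab_frame("side")[:,:,::-1])
```

```text
(no output)
```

View pics/end.png

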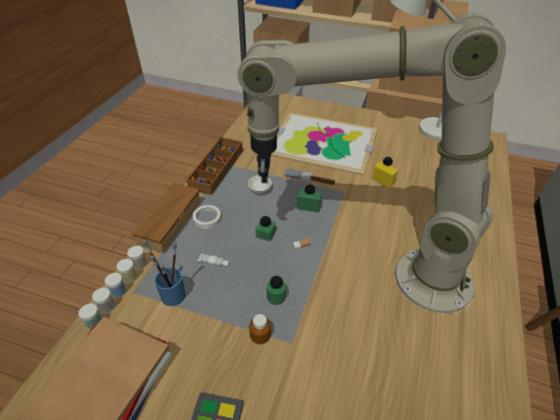

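The jars (277,289), (310,197) and (265,228) are upright and in place, and nothing else has moved.

```bash
python3 -c "
from cell import r
print(r.hand_in())"
```

```text
the job is handed in; nothing more can be done
None
```

I pressed all three caps home in order (round, oblong, square) at 7.2 to 7.6 N, saw nothing else on the desk out of place in the final picture, and handed the job in; it returned no verdict.

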